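Reject relay through the flap of the scrap box

ROBOT

A 6-joint arm with a two-finger parallel gripper is mounted at the origin on the work surface. World frame = base frame: x ahead of the robot, y to its left, z up, the work surface at z = 0. Lengths are in m, angles in degrees, forces in N, time in s.
With the tool pointing down it reaches from about 0.35 to 1 m from the base axis. Payload 7.1 kg.
Tool frame: the origin (TCP) lies at the very end of the fingers, on their centre line; the grasp point (between the pads) lies 19 mm behind it; x points along the fingers, y is the direction in which the jaws open and shut, and the axes are right-handed (so a half turn about x gives the same grasp; the last joint's range is limited). The gripper opens to 85 mm and grips with 20 to 120 N. Pads are 22 mm wide; open, the fingers measure 114 mm over their backs; the gripper's body (76 mm by 85 mm) begins 54 mm behind the grasp point. The pads swing forward as they close: fully open they stand 13 mm farther back than shut.
Start: joints at [64.057, 24.242, 93.386, -0, 62.372, -1.089], TCP at [0.263, 0.567, 0.231] pointing down, gripper open.
Joint ranges: [-172.04, 172.04], [-51.8, 120.97], [4.93, 147.93], [-75.15, 255.16], [6.16, 154.13], [-145.62, 145.62]. Speed limits (degrees/s): [136.94, 136.94, 172.46, 180, 180, 180].

INTERFACE

Orientations are given as [roll, pitch, yaw] about the fixed x, y, z axes, in that order (R = Rz(yaw) Ry(pitch) Rx(roll)).
In Python, from cell import r gives the robot as it stands.
- The arm moves only by the tool arm_command, never from a script. Its argument "rows" is a list that holds one entry, the list of rows, each a list of 5 numbers: the shift along the tool's x, y, z in mm, then the turn about the tool's x in rad, then the closure in counts, from 0 (fully open) to 255 (shut). A call has 1 to 8 rows; each row is the pose to reach, as a shift and turn from the pose measured when the call began, along the tool's axes at that moment; what a row does not reach only later rows make up. A row lasts 1/8 s, in which the tool goes at most 62.5 mm and 10.7 degrees, less where a joint would pass 70% of its speed; a pose out of reach is approached as far as the arm can. A call with a gripper value outside its range is refused whole. The fingers move at their own pace and stop on an object; the grip force is fixed at half the most. Time passes only in rows, so rows that repeat a pose let the fingers close. It gives the time, the measured TCP pose, the force and the opening at its end, in the units of the state.
- r.read_state(): the state, without advancing time (a new reading comes with each control period).
- r.capture(name): name is "side" or "top" or "wrist"; returns (picture, depth): 400x640x3 uint8, blue, green, red; 400x640 float32, m along the optical axis (not along the pixel's ray), 0 where there is no reading.
- r.camera_info(name): a dict with "fx", "fy", "cx", "cy" (pixels), "R" (3x3) and "t" (3): a world point X has camera coordinates R X + t; the wrist camera has in their place "hand_eye" (4x4, takes a point from camera to tool coordinates, whose origin is the TCP and whose axes are the tool frame's). Camera axes: x right, y down, z forward; pixel columns grow to the right and rows downward; lengths in m; the calibration is good to about 2 mm. A picture is of the moment at which its call begins: read the wrist's pose just before it. camera_info takes no time and is no camera call.
- r.hand_in(): hands the job in, once; it reports no verdict.
The state is a dict: "time_s": time; "qpos": joint angles; "qd": joint speeds; "tau": joint torques, N m; "ee_pos": TCP position; "tool_rot": TCP orientation; "contact_force": force on the tool from outside, world axes, zero at the start; "ft_torque": the same for the moment, N m; "grip_width": finger opening in m.
Only numpy, scipy, OpenCV 4.12 (cv2) and the standard library are available. Lean on these libraries where they do the work, as an engineer would, in place of code of your own. Each camera call takes 0.05 s, during which the arm holds its last target.

TASK

The red relay is scrap: push the yellow self-closing flap of the grey reject box open with one finger and, while that finger holds the flap open, push the red relay off the ledge and through with the other finger, so that it drops into the box. Do not lift it, squeeze it or shove it hard, leave the green and white relays and everything on the bench where they are, then take the hand out so that the flap swings fully shut.

Things in the scene. Friction and masses are not known exactly. Their poses are not given: they have to be found in the camera images.
- lip (a point): Middle of the lip of the reject box, where the flat ledge ends and the mouth begins, on the ledge's top surface, 130 mm above the bench. x axis: level into the box (push direction); y: left along the lip; z: up. The ledge runs from x = -120 mm to 0; the mouth from the lip to the flap's hinge line at x = +110 mm, 50 mm above the ledge. All positions below are along this frame.
- box: Grey reject box fixed on the bench, 270 mm wide, open-mouthed; origin on the bench straight below the lip's middle, same axes. 8 mm high, 5 mm thick rims along the ledge's two side ends. Mouth 258 mm wide. A clear roof, 50 mm above the ledge, runs from x = +110 to +168 mm. Hollow below mouth and ledge; floor 124 mm below the lip.
- flap (a joint): Angle of the yellow flap, rad: 0 shut; grows as its lower edge swings down into the box; stop at 1.1. A spring shuts it (about 0.13 Nm when shut, 0.25 Nm at 0.7 rad). A fingertip 6 mm above the ledge's level, its leading face moving level into the box, meets it 13 mm past the lip and opens it to 0.3 rad at 60 mm, 0.5 rad at 76 mm, 0.7 rad at 89 mm past the lip.
- flap_edge (a point): Middle of the free lower edge of the yellow flap, at the lip when shut. The flap is a flat plate, 250 mm wide, 119 mm long, 4 mm thick; shut, it slopes up at 24 degrees from the lip to its hinge (x = +110 mm, 50 mm above the ledge).
- red_relay_mid (a point): Red (scrap) plug-in relay, a block 36 mm (its x) by 50 mm (its y) by 28 mm tall, about 0.08 kg, standing loose on the ledge; this point is its centre, 14 mm above its underside. Its x axis points roughly into the box.
- green_relay_mid (a point): Green plug-in relay, a block 36 mm (its x) by 50 mm (its y) by 28 mm tall, about 0.08 kg, standing loose on the ledge; this point is its centre, 14 mm above its underside
- white_relay_mid (a point): White plug-in relay, a block 36 mm (its x) by 50 mm (its y) by 28 mm tall, about 0.08 kg, standing loose on the ledge; this point is its centre, 14 mm above its underside
- bin_right: Loose blue open bin 200 x 120 x 80 mm on the bench, right of the box; origin under its centre
- bin_left: Loose blue open bin 200 x 120 x 80 mm on the bench, left of the box; origin under its centre
- tape_roll: Cardboard tape core, 100 mm across and 48 mm tall, on the bench; origin under its centre
- screwdriver: Screwdriver lying on the bench at the right
- carton: Cardboard carton 120 x 90 x 70 mm on the bench; origin under its centre
- mug: White mug, 80 mm across, 90 mm tall, on the bench; origin under its centre
- red_relay: the red relay itself; origin under its centre
There are look-alikes about, which are no part of the job. Leave any orange or purple look-alike of the red_relay alone.

How it is judged (in metres and radians):
On the way, in this order (a step that is already met when the one before it is completed fails the run):
1. a finger holds the flap open while the red relay is still on the ledge (contact force between the fingers and flap above 0.3 N and value of joint flap above 0.2 rad and z of red_relay_mid in the frame of lip above 0.008 m), for 0.05 s.
2. the red relay drops below the lip while a finger holds the flap open (contact force between the fingers and flap above 0.3 N and value of joint flap above 0.2 rad and z of red_relay_mid in the frame of lip below -0.01 m), for 0.05 s.
At the end, for the whole second after the job is handed in: The red relay lies at rest inside the box, its centre more than 60 mm below the lip; the flap is shut (under 0.06 rad); the green and white relays are within 20 mm of where they stood (z of red_relay_mid in the frame of lip below -0.06 m and x of red_relay_mid in the frame of lip between -0.1 and 0.165 m and y of red_relay_mid in the frame of lip between -0.13 and 0.13 m and linear speed of red_relay below 0.03 m/s and value of joint flap below 0.06 rad and distance of each of green_relay_mid, white_relay_mid from where it was at the start of the episode below 0.02 m); the robot touches nothing.
It fails at once if the red relay is lifted more than 25 mm off the ledge (z of red_relay_mid in the frame of lip above 0.039 m).
It fails at once if the red relay is squeezed or shoved with more than 10 N (contact force between the fingers and red_relay above 10 N).
It fails at once if the green or white relay is moved more than 20 mm (distance of any of green_relay_mid, white_relay_mid from where it was at the start of the episode above 0.02 m).
It fails at once if something on the bench is moved more than 30 mm (distance of any of bin_right, bin_left, tape_roll, screwdriver, carton, mug from where it was at the start of the episode above 0.03 m).
It also fails if it takes over 38 s, if anything falls off the work surface, if the arm or the gripper's body presses on something with over 40 N, if the wrist force passes 120 N, or if a joint passes its speed limit or range.

## Working session

There is one attempt and no reset: what is moved stays moved. The work goes in short steps, Python scripts to look and compute and a tool call to move; the robot and the scene stay as the last step left them, time stands still between calls to the robot, and variables do not carry over. Pictures are saved under pics/ and viewed, and the job is handed in when it is done.

Besides the shell and the picture viewer there is one more tool, called after ">>>" by a JSON object that holds its "api" and its "payload". arm_command: Moves the arm, as the interface text tells. Its arguments: {"type":"object","properties":{"rows":{"type":"array","items":{"type":"array","items":{"type":"array","items":{"type":"number"}}}}},"required":["rows"]}

```bash
ls; mkdir -p pics
python3 - <<'E'
from cell import r
import cv2,numpy as np
s=r.read_state(); print(s)
for n in ["side","top","wrist"]:
    im,d=r.capture(n); cv2.imwrite(f"pics/{n}0.png",im); np.savez(f"pics/{n}0.npz",im=im,d=d)
    print(n,r.camera_info(n), d.min(),d.max())
E
```

```text
pics
{'time_s': 0.0, 'qpos': array([ 6.40546334e+01,  2.42865868e+01,  9.34327229e+01,  6.30563402e-04,
        6.23733519e+01, -1.08751868e+00]), 'qd': array([-0.18486804, -0.103855  , -0.03894656, -0.0226688 ,  0.09150436,
       -0.02742487]), 'tau': array([ 1.07799046e-03, -5.57369792e+01, -2.81751287e+01,  6.72527079e-06,
        7.09955755e-03, -3.67865516e-05]), 'ee_pos': array([0.26244534, 0.56660332, 0.23051336]), 'tool_rot': array([ -91.43266687,   89.90733663, -116.29080765]), 'contact_force': array([-0.3293995 , -0.0138201 , -0.09276267]), 'ft_torque': array([-0.02159658, -0.01211338,  0.00783539]), 'grip_width': 0.08517465614814841}
side {'fx': 439.4391366221746, 'fy': 439.4391366221746, 'cx': 323.2415449706068, 'cy': 201.95798440036873, 'R': array([[-0.9893199 , -0.14513722,  0.01346531],
       [-0.09206229,  0.55056064, -0.82970327],
       [ 0.11300735, -0.82208161, -0.55804226]]), 't': array([0.47822407, 0.15592505, 1.24451432])} 0.0 3.7007658
top {'fx': 389.50985370686874, 'fy': 389.50985370686874, 'cx': 322.2961700635843, 'cy': 201.35268630210084, 'R': array([[-0.00915265, -0.99985877, -0.01409483],
       [-0.98220522,  0.0116335 , -0.18745018],
       [ 0.18758768,  0.01212835, -0.98217298]]), 't': array([0.02158402, 0.48937891, 1.36205997])} 0.0 2.5035386
wrist {'fx': 275.7239489043182, 'fy': 275.7239489043182, 'cx': 323.2117641213232, 'cy': 198.3660577518512, 'hand_eye': array([[ 4.73116956e-04, -3.02120350e-01,  9.53269674e-01,
        -1.42626916e-01],
       [ 9.99999865e-01, -6.34752953e-05, -5.16426866e-04,
         4.96093798e-04],
       [ 2.16532139e-04,  9.53269789e-01,  3.02120279e-01,
        -7.86518787e-02],
       [ 0.00000000e+00,  0.00000000e+00,  0.00000000e+00,
         1.00000000e+00]])} 0.0 1.2075542
```

View pics/top0.png

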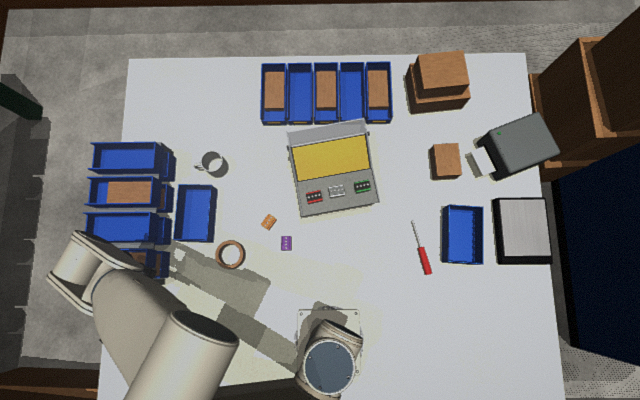

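View pics/side0.png

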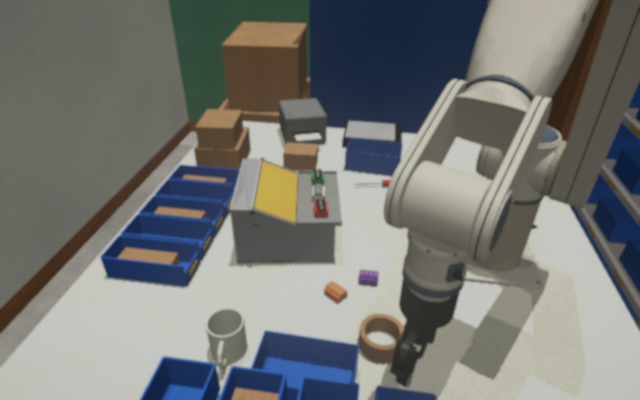

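View pics/wrist0.png

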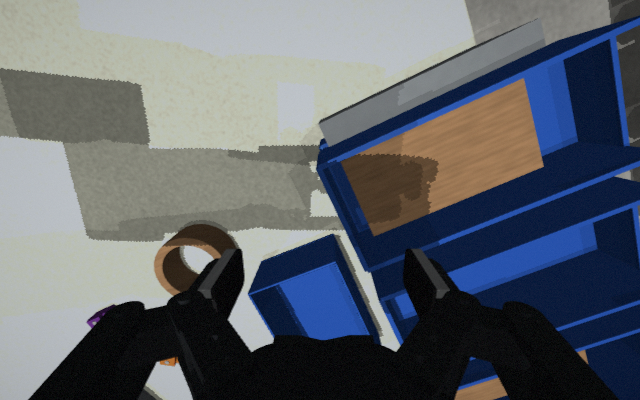

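The top view shows the grey box with its yellow flap near (332,157). The red relay is at (314,197), with white at (337,191) and green at (363,187). The orange and purple look-alikes lie on the bench. Next I'll measure the box frame and the relays.

```bash
cat > h.py <<'E'
import cv2,numpy as np
from cell import r
def cam(n,state=None):
    c=r.camera_info(n)
    if 'R' in c: R=np.array(c['R']);t=np.array(c['t']);Rw=R.T;o=-R.T@t
    else:
        from scipy.spatial.transform import Rotation as Ro
        T=Ro.from_euler('xyz',state['tool_rot'],degrees=True).as_matrix();H=np.array(c['hand_eye'])
        Rw=T@H[:3,:3];o=T@H[:3,3]+state['ee_pos']
    return c,Rw,o
def rays(c,Rw,uv):
    uv=np.asarray(uv,float).reshape(-1,2)
    d=np.c_[(uv[:,0]-c['cx'])/c['fx'],(uv[:,1]-c['cy'])/c['fy'],np.ones(len(uv))]
    return d@Rw.T
def onplane(c,Rw,o,uv,z):
    d=rays(c,Rw,uv); return o+d*((z-o[2])/d[:,2])[:,None]
def dpts(c,Rw,o,uv,d):
    uv=np.asarray(uv); z=d[uv[:,1],uv[:,0]]; k=z>0
    return o+rays(c,Rw,uv[k])*z[k][:,None]
def hsv(im): return cv2.cvtColor(im,cv2.COLOR_BGR2HSV)
E
python3 - <<'E'
from h import *
for n in ["top","side"]:
    f=np.load(f"pics/{n}0.npz");im,d=f['im'],f['d'];c,Rw,o=cam(n);h=hsv(im)
    print(n,o)
    m=cv2.inRange(h,(20,120,80),(35,255,255))
    k,l,st,ce=cv2.connectedComponentsWithStats(m);i=1+np.argmax(st[1:,4])
    m=(l==i).astype(np.uint8)
    v,u=np.nonzero(m);P=dpts(c,Rw,o,np.c_[u,v],d);print("flap pts",len(P),P.mean(0),P[:,2].min(),P[:,2].max())
    q=P-P.mean(0);w=np.linalg.svd(q,full_matrices=False)[2][2];w*=np.sign(w[2]);print("normal",w,"slope",np.degrees(np.arccos(w[2])),"yaw",np.degrees(np.arctan2(-w[1],-w[0])))
    cn,_=cv2.findContours(m,cv2.RETR_EXTERNAL,cv2.CHAIN_APPROX_NONE)
    ap=cv2.approxPolyDP(cn[0],6,True).reshape(-1,2);print("flap corners",ap.tolist())
    for col,ms in dict(red=cv2.inRange(h,(0,120,60),(7,255,255))|cv2.inRange(h,(173,120,60),(180,255,255)),green=cv2.inRange(h,(45,80,30),(85,255,255))).items():
        k,l,st,ce=cv2.connectedComponentsWithStats(ms)
        for i in range(1,k):
            if st[i,4]>25: 
                v,u=np.nonzero(l==i);P=dpts(c,Rw,o,np.c_[u,v],d)
                if len(P): print(col,st[i].tolist(),ce[i].round(1),P.mean(0).round(3),P[:,2].max().round(3))
    if n=="top":
        cv2.imwrite("pics/topz.png",cv2.resize(im[100:230,270:400],None,fx=6,fy=6,interpolation=cv2.INTER_CUBIC)[:600])
    else: cv2.imwrite("pics/sidez.png",cv2.resize(im[150:270,220:350],None,fx=5,fy=5,interpolation=cv2.INTER_CUBIC))
E
```

```text
top [ 2.25362407e-01 -6.31753664e-04  1.42981689e+00]
flap pts 2462 [ 0.62087524 -0.01498767  0.15335028] 0.004891136002546981 0.18380777108460933
normal [-0.37288442 -0.05874293  0.92601646] slope 22.17786932857326 yaw 8.952603171209322
flap corners [[364, 135], [292, 148], [298, 180], [369, 167]]
red [308, 198, 15, 5, 36] [315.1 200.1] [0.474 0.039 0.151] 0.159
red [418, 247, 14, 28, 176] [424.3 260.5] [ 0.276 -0.345  0.022] 0.031
green [356, 188, 15, 5, 33] [362.7 189.8] [ 0.508 -0.121  0.151] 0.162
side [0.34683213 1.00665426 0.81742367]
flap pts 1850 [ 0.61621015 -0.00097515  0.1554075 ] 0.12895007398696212 0.18122403295152534
normal [-0.40795799 -0.07063405  0.91026431] slope 24.45809741459463 yaw 9.82283720522033
flap corners [[263, 162], [255, 207], [294, 221], [296, 174]]
red [314, 202, 14, 15, 109] [320.1 210.4] [0.485 0.06  0.147] 0.159
green [170, 0, 139, 119, 6590] [218.2  38.4] [ 1.59  -2.184 -0.005] 0.291
green [308, 26, 2, 33, 35] [308.1  42.6] [ 0.913 -2.185  0.007] 0.125
green [312, 171, 11, 12, 55] [316.3 177.6] [ 0.521 -0.102  0.149] 0.16
```

View pics/topz.png

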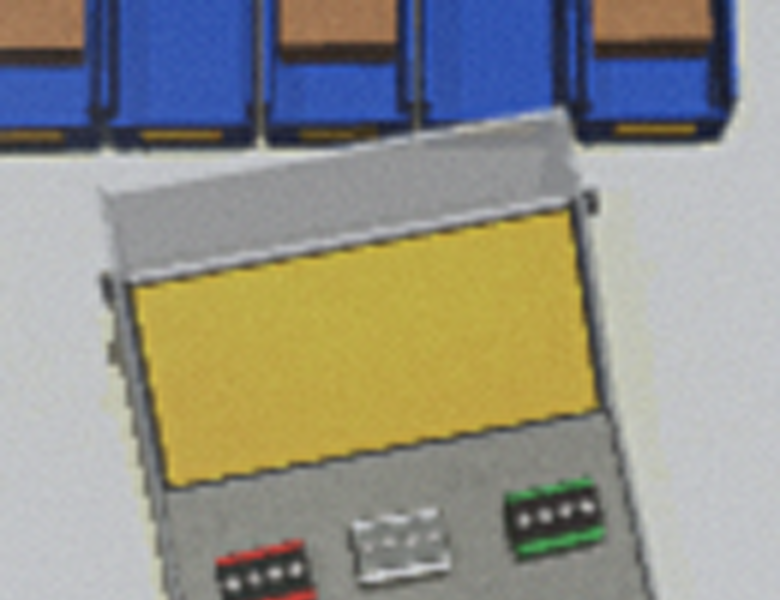

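View pics/sidez.png

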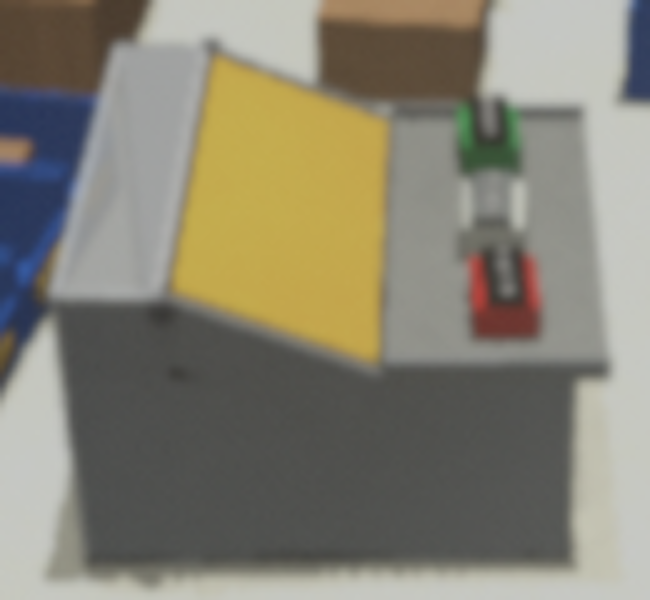

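Run:
```python
from h import *
for n,cor in dict(top=[(298,180),(369,167),(292,148),(364,135)],side=[(296,174),(294,221),(263,162),(255,207)]).items():
    c,Rw,o=cam(n)
    L=onplane(c,Rw,o,cor[:2],.132);H=onplane(c,Rw,o,cor[2:],.182)
    print(n,L.round(4).tolist(),H.round(4).tolist())
    for X in (L,H):
        e=X[1]-X[0];print(' len',np.linalg.norm(e),'yaw of normal',(np.degrees(np.arctan2(e[1],e[0]))+90+90)%180-90, X.mean(0).round(4))
c,Rw,o=cam("top")
q=np.array([(217,557),(302,543)])/6.+[270,100]
print(onplane(c,Rw,o,q,.158))
q=np.array([(318,196.0)])
im=np.load("pics/top0.npz")['im'];cv2.imwrite("pics/topz2.png",cv2.resize(im[165:225,285:385],None,fx=8,fy=8,interpolation=cv2.INTER_CUBIC))
```

```text
top [[0.5488, 0.0981, 0.132], [0.5918, -0.1466, 0.132]] [[0.647, 0.1147, 0.182], [0.6894, -0.1277, 0.182]]
 len 0.24841174459193566 yaw of normal 9.962362692454022 [ 0.5703 -0.0242  0.132 ]
 len 0.24605866213602823 yaw of normal 9.91736893561739 [ 0.6682 -0.0065  0.182 ]
side [[0.5909, -0.142, 0.132], [0.5483, 0.0981, 0.132]] [[0.6839, -0.1112, 0.182], [0.6431, 0.1218, 0.182]]
 len 0.2438177716831581 yaw of normal 10.05925662152032 [ 0.5696 -0.022   0.132 ]
 len 0.23659925194619222 yaw of normal 9.942080329294413 [0.6635 0.0053 0.182 ]
[[0.49787826 0.06868828 0.158     ]
 [0.50527539 0.02129613 0.158     ]]
```

View pics/topz2.png

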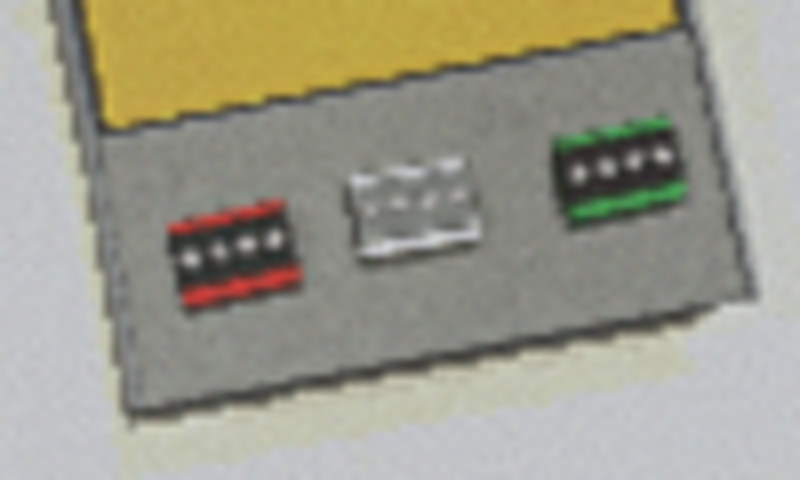

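The lip's middle is at about (0.570, -0.023) at 10° yaw, and the flap corners agree between the two views. Red's near and far edges place it at about x'=-74, y'=+79 mm in the lip frame. Next I'll work out the transit moves and find where the tips of the open fingers are.

Run:
```python
from h import *
from scipy.spatial.transform import Rotation as Ro
s=r.read_state();T=Ro.from_euler('xyz',s['tool_rot'],degrees=True).as_matrix();print("tool axes cols\n",T.round(3))
f=np.load("pics/wrist0.npz");d=f['d'];c,Rw,o=cam("wrist",s);H=np.array(c['hand_eye'])
v,u=np.mgrid[200:400,0:640];z=d[v,u]
P=np.stack([(u-c['cx'])/c['fx']*z,(v-c['cy'])/c['fy']*z,z],-1)@H[:3,:3].T+H[:3,3]
k=(z>0)&(abs(P[...,2])<.02)&(P[...,0]>-.08)&(abs(P[...,1])<.08)
Q=P[k]*1000
for sg in(-1,1):
    q=Q[np.sign(Q[:,1])==sg];print(len(q),q[:,0].max(),np.percentile(q,[0,1,5,50,95,99,100],axis=0).round(1).tolist())
    t=q[q[:,0]>q[:,0].max()-15];print(' tip y range',t[:,1].min(),t[:,1].max(),'z',t[:,2].min(),t[:,2].max())
# wanted
a=np.radians(10);ex=np.array([np.cos(a),np.sin(a)]);ey=np.array([-ex[1],ex[0]])
lip=np.array([.570,-.023]);print("relay",lip-.074*ex+.079*ey)
tgt=np.r_[lip-.058*ex+.079*ey,.25]
print("target",tgt,"shift tool mm",(T.T@(tgt-s['ee_pos'])*1000).round(1))
ty=T[:2,1];print("tool y heading",np.degrees(np.arctan2(ty[1],ty[0])))
```

```text
tool axes cols
 [[-0.001  0.42   0.907]
 [-0.001  0.907 -0.42 ]
 [-1.    -0.001 -0.   ]]
11187 -12.557289277201928 [[-80.0, -73.9, -19.4], [-79.8, -72.0, -18.7], [-79.1, -68.9, -18.0], [-67.7, -52.5, -11.1], [-27.6, -10.6, 6.8], [-17.9, -2.6, 9.6], [-12.6, -0.2, 12.7]]
 tip y range -55.759761018930604 -41.600235451931674 z -12.963384279376141 10.130767621823509
13508 114.52887533977236 [[-80.0, 0.1, -19.5], [-79.8, 3.0, -18.6], [-78.9, 11.9, -17.7], [-65.7, 52.9, -8.4], [81.9, 71.9, 12.4], [112.4, 77.9, 19.0], [114.5, 80.0, 20.0]]
 tip y range 18.862678233034615 40.75274054468841 z 1.5776919391303768 19.92318908892575
relay [0.48340602 0.04194985]
target [0.49916294 0.04472822 0.25      ] shift tool mm [ -18.8 -374.2  434.2]
tool y heading 65.14349071062824
```

>>> {"api": "arm_command", "payload": {"rows": [[[-10, -33, 38, 0.1, 0], [-19, -75, 87, 0.2, 0], [-19, -117, 136, 0.3, 0], [-19, -159, 184, 0.4, 0], [-19, -201, 233, 0.5, 0], [-19, -243, 282, 0.6, 0], [-19, -275, 319, 0.7, 0], [-19, -290, 336, 0.75, 0]]]}}

```text
time_s: 1.15
ee_pos: [0.4462, 0.1597, 0.25]
tool_rot: [-42.3, 89.9, -110.5]
contact_force: [0.4, 0.1, -0.4]
grip_width: 0.0851
```

```bash
cat > go.py <<'E'
from h import *
from scipy.spatial.transform import Rotation as Ro
import sys
a=np.radians(10);ex=np.array([np.cos(a),np.sin(a)]);ey=np.array([-ex[1],ex[0]])
lip=np.array([.570,-.023])
s=r.read_state();T=Ro.from_euler('xyz',s['tool_rot'],degrees=True).as_matrix()
def shift(xb,yb,z):
    return (T.T@(np.r_[lip+xb*ex+yb*ey,z]-s['ee_pos'])*1000).round(1)
def boxf(p):
    p=np.asarray(p)[...,:2]-lip; return np.stack([p@ex,p@ey],-1)
def info():
    ty=T[:2,1];hd=np.degrees(np.arctan2(ty[1],ty[0]))
    print("t",s['time_s'],"ee",s['ee_pos'].round(4),"box",(boxf(s['ee_pos'])*1000).round(1),"hd",hd.round(2),"turn",np.radians(hd-10).round(3),"axis",T[:,0].round(3),"F",s['contact_force'].round(2),"qd",abs(s['qd']).max().round(2))
E
python3 -c "
from go import *
info();print(shift(-.058,.079,.25))"
```

```text
t 1.15 ee [0.4462 0.1597 0.25  ] box [-90.2 201.4] hd 21.88 turn 0.207 axis [-0.001 -0.001 -1.   ] F [ 0.45  0.07 -0.43] qd 20.0
[  0.2   6.3 126.4]
```

>>> {"api": "arm_command", "payload": {"rows": [[[0, 2, 40, 0.07, 0], [0, 4, 80, 0.14, 0], [0, 6, 116, 0.207, 0], [0, 6, 126, 0.207, 0], [0, 6, 126, 0.207, 0]]]}}

```text
time_s: 1.78
ee_pos: [0.4984, 0.045, 0.2499]
tool_rot: [-55.2, 89.9, -135.2]
contact_force: [0.0, 1.1, -0.6]
grip_width: 0.0851
```

Run:
```python
from go import *
info()
im,d=r.capture("wrist");cv2.imwrite("pics/w1.png",im);np.savez("pics/w1.npz",im=im,d=d,pos=s['ee_pos'],rot=s['tool_rot'])
```

```text
t 1.775 ee [0.4984 0.045  0.2499] box [-58.7  79.4] hd 10.0 turn 0.0 axis [-0.001 -0.001 -1.   ] F [ 0.03  1.08 -0.61] qd 1.5
```

View pics/w1.png

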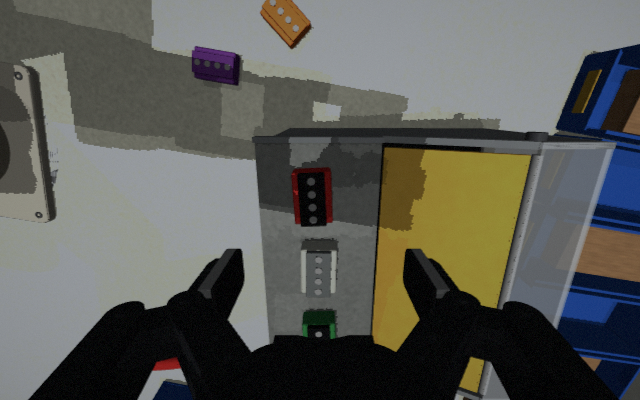

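The wrist view shows the red relay at (312,197), white at (319,270) and green at (319,325). The lip is the line from (383,145) to (373,330). I'll measure red and the lip precisely here.

Run:
```python
from go import *
f=np.load("pics/w1.npz");im,d=f['im'],f['d'];st=dict(ee_pos=f['pos'],tool_rot=f['rot']);c,Rw,o=cam("wrist",st);h=hsv(im)
m=cv2.inRange(h,(0,130,40),(8,255,255))|cv2.inRange(h,(172,130,40),(180,255,255));m[:,:280]=0;m[:,345:]=0;m[240:]=0
v,u=np.nonzero(m);P=dpts(c,Rw,o,np.c_[u,v],d);k=abs(P[:,2]-.158)<.004
print("z",P[:,2].min(),np.median(P[:,2]),P[:,2].max())
Q=boxf(P[k])*1000;print("red depth-pts box",Q.min(0),Q.max(0))
rc=cv2.minAreaRect((Q).astype(np.float32));print(rc)
v,u=np.nonzero(m);R=boxf(onplane(c,Rw,o,np.c_[u,v],.158))*1000;print("ray",R.min(0),R.max(0),cv2.minAreaRect(R.astype(np.float32)))
# ledge height & lip line
y=cv2.inRange(h,(18,120,40),(36,255,255))
pts=[]
for row in range(155,240,5):
    us=np.nonzero(y[row,360:420])[0]
    if len(us): pts.append((360+us[0],row))
B=onplane(c,Rw,o,pts,.132);b=boxf(B)*1000;print("lip line box x",b[:,0].round(1),b[:,1].round(0))
L=dpts(c,Rw,o,np.array([[350,vv] for vv in range(160,300,10)]),d);print("ledge z",L[:,2].round(4))
for row in (160,200,240): 
    zz=d[row,240:290];X=dpts(c,Rw,o,np.array([[uu,row] for uu in range(240,300,2)]),d);kk=X[:,2]>.11;print("ledge rear",(boxf(X[kk][:1])*1000).round(1))
w=cv2.inRange(h,(0,0,150),(180,40,255))
w[:240]=0;w[300:]=0;w[:,:295]=0;w[:,345:]=0;v,u=np.nonzero(w)
if len(u): R=boxf(onplane(c,Rw,o,np.c_[u,v],.158))*1000;print("white",R.min(0),R.max(0))
```

```text
z 0.01608506288701289 0.1517029459778163 0.15827549935945112
red depth-pts box [-83.25560644  60.45383413] [-57.12261596 105.74165461]
((-70.25841522216797, 82.41374969482422), (25.112476348876953, 45.32135772705078), 3.2084176540374756)
ray [-87.74279311  59.53746599] [-51.63799767 213.37946573] ((-71.87700653076172, 136.63571166992188), (34.57365798950195, 153.59805297851562), 2.433621406555176)
lip line box x [-3.3 -3.  -2.7 -2.4 -3.  -2.7 -3.3 -3.  -2.7 -3.3 -3.  -2.7 -3.4 -3.
 -2.7 -3.4 -3. ] [118. 113. 108. 104.  99.  94.  89.  84.  79.  73.  68.  63.  57.  52.
  46.  41.  35.]
ledge z [0.1299 0.129  0.1293 0.1304 0.1307 0.1304 0.1298 0.131  0.1298 0.1297
 0.1302 0.1289 0.1302 0.1311]
ledge rear [[-124.   112.9]]
ledge rear [[-123.    72.7]]
ledge rear [[-124.    28.5]]
white [-80.7915179  -13.90107424] [-49.00715289  29.75360344]
```

```bash
sed -i 's/^lip=.*/lip=np.array([.570,-.023])-.003*ex/' go.py
python3 - <<'E'
from go import *
info();print(shift(-.060,.083,.125))
E
```

```text
t 1.825 ee [0.4983 0.0455 0.25  ] box [-55.8  79.9] hd 10.04 turn 0.001 axis [-0.001 -0.001 -1.   ] F [-0.13  0.11 -0.42] qd 0.98
[125.   -4.1  -3.2]
```

>>> {"api": "arm_command", "payload": {"rows": [[[20, -4, -3, 0, 0], [45, -4, -3, 0, 0], [65, -4, -3, 0, 0], [80, -4, -3, 0, 0], [80, -4, -3, 0, 0]]]}}

```text
time_s: 2.45
ee_pos: [0.4927, 0.0483, 0.1691]
tool_rot: [-81.2, 89.8, -161.1]
contact_force: [0.1, -0.2, 0.0]
grip_width: 0.0855
```

Run:
```python
from go import *
info();print(shift(-.060,.083,.125))
for n in("wrist","side"):
    im,d=r.capture(n);cv2.imwrite(f"pics/{n}2.png",im if n=="wrist" else cv2.resize(im[130:270,200:380],None,fx=4,fy=4))
```

```text
t 2.45 ee [0.4927 0.0483 0.1691] box [-60.7  83.6] hd 10.12 turn 0.002 axis [-0.003 -0.001 -1.   ] F [ 0.06 -0.19  0.03] qd 1.4
[44.1  0.9  0.6]
```

View pics/wrist2.png

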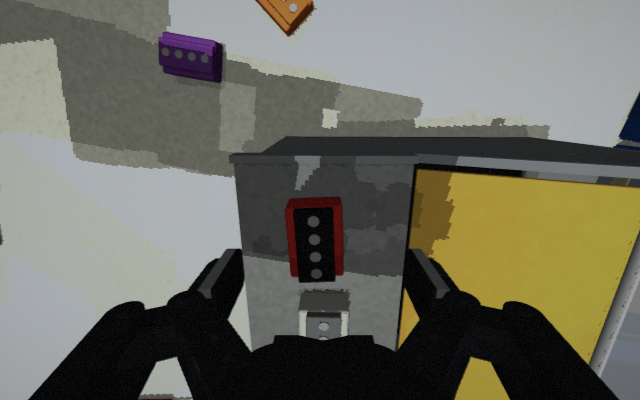

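View pics/side2.png

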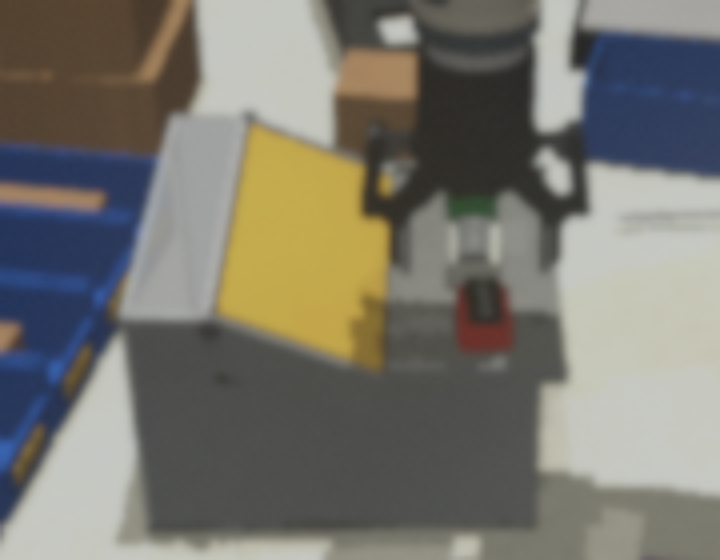

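Run:
```python
from go import *
c,Rw,o=cam("wrist",s)
print((boxf(onplane(c,Rw,o,[(290,208),(341,206),(342,277),(291,279),(316,243)],.158))*1000).round(1))
print((boxf(onplane(c,Rw,o,[(414,180),(408,240)],.132))*1000).round(1))
```

```text
[[-80.3 106.4]
 [-49.9 107.8]
 [-48.3  59. ]
 [-81.4  57.4]
 [-64.9  83.4]]
[[  0.6 117.3]
 [  0.8  72.7]]
```

Red's centre reads (-65, +83) and the lip 0.7 mm, which agrees with before. I'm lowering the fingers.

>>> {"api": "arm_command", "payload": {"rows": [[[12, 1, 1, 0, 0], [24, 1, 1, 0, 0], [34, 1, 1, 0, 0], [41, 1, 1, 0, 0], [44, 1, 1, 0, 0], [44, 1, 1, 0, 0]]]}}

```text
time_s: 3.3
ee_pos: [0.495, 0.0472, 0.1262]
tool_rot: [-57.4, 89.9, -137.3]
contact_force: [0.2, -0.5, 1.0]
grip_width: 0.0855
```

Run:
```python
from go import *
info();print(shift(-.060,.083,.125),shift(-.020,.083,.125))
im,d=r.capture("side");cv2.imwrite("pics/side3.png",cv2.resize(im[130:270,200:380],None,fx=4,fy=4))
```

```text
t 3.3 ee [0.495  0.0472 0.1262] box [-58.7  82.1] hd 10.08 turn 0.001 axis [-0.001 -0.001 -1.   ] F [ 0.16 -0.51  1.02] qd 0.57
[ 1.2 -1.3 -0.9] [ 1.1 38.7 -0.8]
```

View pics/side3.png

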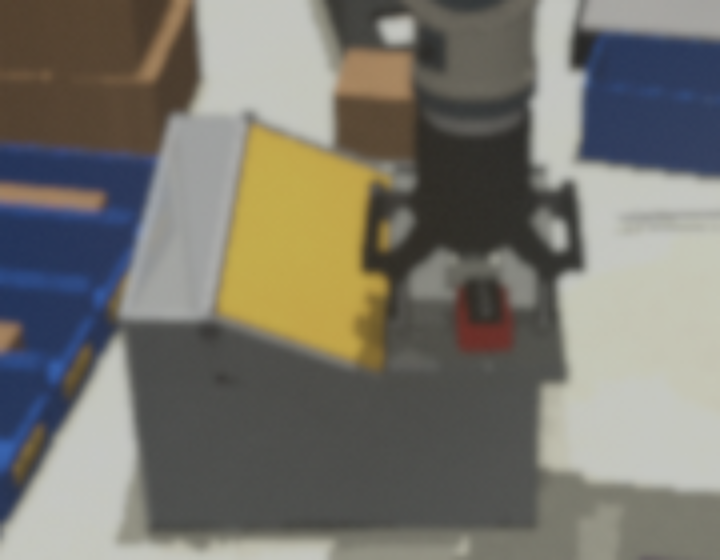

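>>> {"api": "arm_command", "payload": {"rows": [[[1, 8, -1, 0, 0], [1, 15, -1, 0, 0], [1, 21, -1, 0, 0], [1, 27, -1, 0, 0], [1, 33, -1, 0, 0], [1, 39, -1, 0, 0], [1, 45, -1, 0, 0], [1, 51, -1, 0, 0]]]}}

```text
time_s: 4.35
ee_pos: [0.5453, 0.0572, 0.1253]
tool_rot: [-57.1, 89.9, -137.0]
contact_force: [-3.3, -0.7, 1.2]
grip_width: 0.0856
```

Run:
```python
from go import *
info();print(shift(0,.083,.125))
for n in("wrist","side"):
    im,d=r.capture(n);cv2.imwrite(f"pics/{n}4.png",im if n=="wrist" else cv2.resize(im[130:270,200:380],None,fx=4,fy=4))
```

```text
t 4.35 ee [0.5453 0.0572 0.1253] box [-7.4 83.2] hd 10.09 turn 0.001 axis [-0.001 -0.001 -1.   ] F [-3.35 -0.67  1.23] qd 6.04
[0.3 7.4 0.2]
```

View pics/wrist4.png

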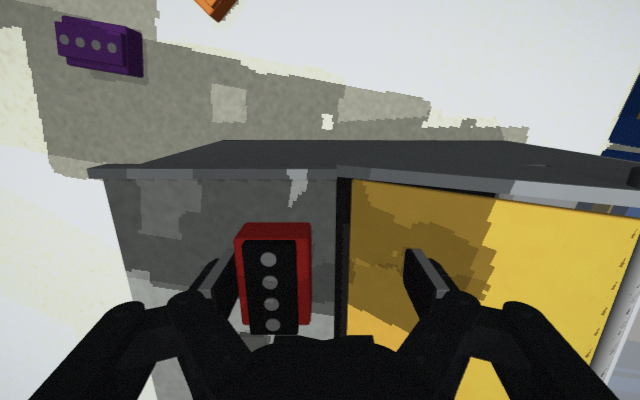

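View pics/side4.png

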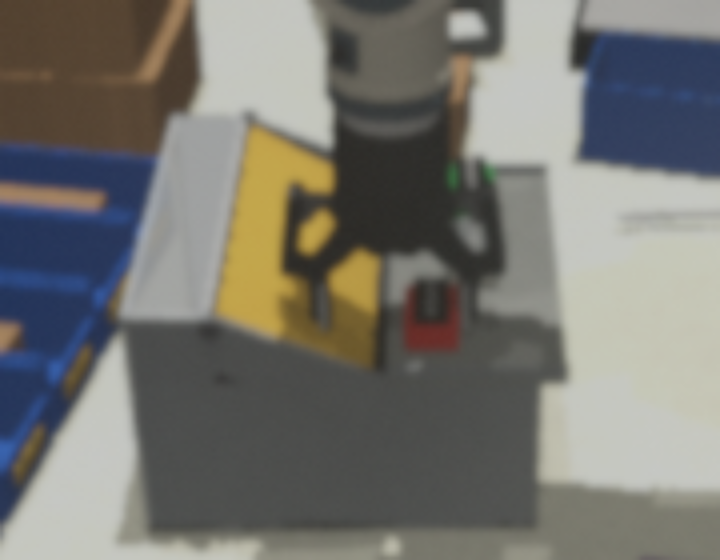

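The flap is opening and the relay sits square against the rear finger. I'll keep pushing slowly.

>>> {"api": "arm_command", "payload": {"rows": [[[0, 5, 0, 0, 0], [0, 9, 0, 0, 0], [0, 13, 0, 0, 0], [0, 17, 0, 0, 0], [0, 20, 0, 0, 0], [0, 23, 0, 0, 0], [0, 26, 0, 0, 0], [0, 28, 0, 0, 0]]]}}

```text
time_s: 5.45
ee_pos: [0.5736, 0.0622, 0.1253]
tool_rot: [-21.1, 89.9, -101.1]
contact_force: [-4.9, -1.0, 1.2]
grip_width: 0.0854
```

Run:
```python
from go import *
info();print(shift(0.03,.083,.125))
for n in("wrist","side"):
    im,d=r.capture(n);cv2.imwrite(f"pics/{n}5.png",im if n=="wrist" else cv2.resize(im[130:270,200:380],None,fx=4,fy=4))
```

```text
t 5.45 ee [0.5736 0.0622 0.1253] box [21.3 83.2] hd 10.08 turn 0.001 axis [-0.    -0.001 -1.   ] F [-4.89 -0.99  1.22] qd 1.82
[0.3 8.7 0.2]
```

View pics/wrist5.png

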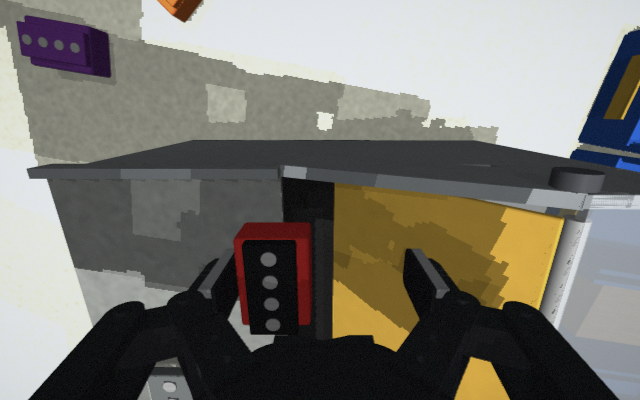

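View pics/side5.png

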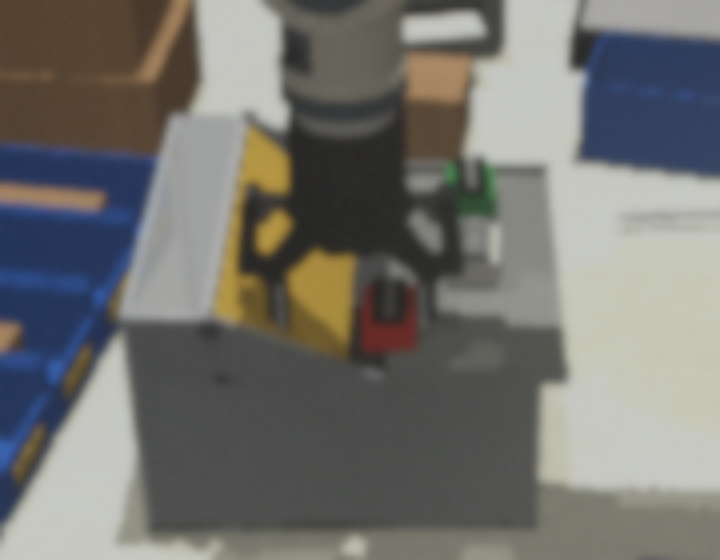

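>>> {"api": "arm_command", "payload": {"rows": [[[0, 2, 0, 0, 0], [0, 4, 0, 0, 0], [0, 6, 0, 0, 0], [0, 8, 0, 0, 0], [0, 10, 0, 0, 0], [0, 12, 0, 0, 0], [0, 13, 0, 0, 0], [0, 13, 0, 0, 0]]]}}

```text
time_s: 6.55
ee_pos: [0.5852, 0.0643, 0.1247]
tool_rot: [-74.8, 89.8, -154.7]
contact_force: [-7.1, -1.7, 0.1]
grip_width: 0.0854
```

Run:
```python
from go import *
info()
for n in("wrist","side"):
    im,d=r.capture(n);cv2.imwrite(f"pics/{n}6.png",im if n=="wrist" else cv2.resize(im[130:270,200:380],None,fx=4,fy=4))
```

```text
t 6.55 ee [0.5852 0.0643 0.1247] box [33.2 83.3] hd 10.09 turn 0.002 axis [-0.003 -0.001 -1.   ] F [-7.11 -1.73  0.1 ] qd 0.18
```

View pics/wrist6.png

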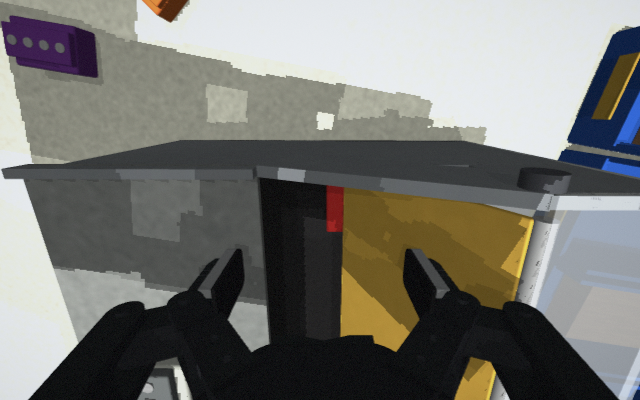

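View pics/side6.png

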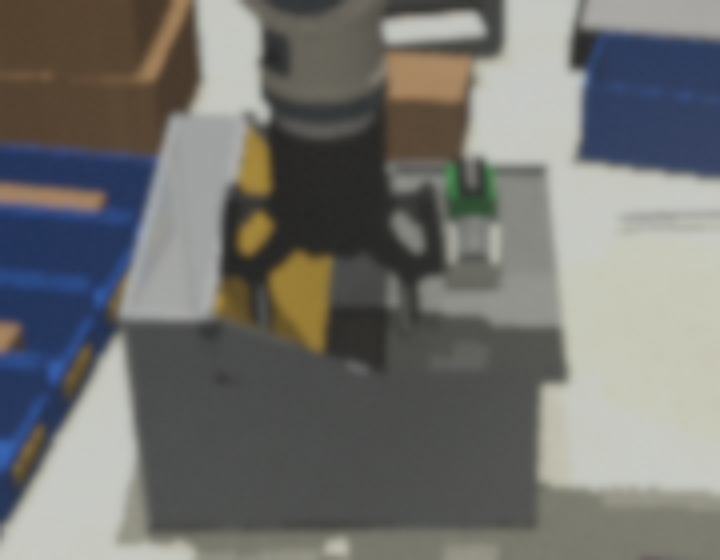

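Run:
```python
from go import *
im,d=r.capture("wrist");c,Rw,o=cam("wrist",s);h=hsv(im)
m=cv2.inRange(h,(0,130,40),(8,255,255))|cv2.inRange(h,(172,130,40),(180,255,255));m[:,:300]=0;m[:,360:]=0;m[250:]=0;m[:170]=0
v,u=np.nonzero(m);P=dpts(c,Rw,o,np.c_[u,v],d);b=boxf(P)*1000
print(len(P),P[:,2].min(),np.median(P[:,2]),P[:,2].max(),b.min(0),b.max(0))
```

```text
776 0.005022933104033511 0.033912446607985675 0.036003640220669236 [34.58640491 44.08244935] [49.61821461 99.92211887]
```

The red relay lies flat on the box floor: its top is at z=0.034, which is the floor plus 28 mm. I'm withdrawing along the same path.

>>> {"api": "arm_command", "payload": {"rows": [[[0, -12, 0, 0, 0], [0, -24, 0, 0, 0], [0, -36, 0, 0, 0], [0, -48, 0, 0, 0], [0, -60, 0, 0, 0], [0, -72, 0, 0, 0], [0, -84, 0, 0, 0], [0, -96, 0, 0, 0]]]}}

```text
time_s: 7.7
ee_pos: [0.4897, 0.0473, 0.1248]
tool_rot: [-78.2, 89.8, -158.1]
contact_force: [0.4, -1.2, -0.6]
grip_width: 0.0853
```

```bash
python3 -c "
from go import *
info()"
```

```text
t 7.7 ee [0.4897 0.0473 0.1248] box [-63.9  83.2] hd 10.09 turn 0.002 axis [-0.003 -0.001 -1.   ] F [ 0.44 -1.23 -0.64] qd 11.66
```

>>> {"api": "arm_command", "payload": {"rows": [[[-15, 0, 0, 0, 0], [-40, 0, 0, 0, 0], [-70, 0, 0, 0, 0], [-100, 0, 0, 0, 0], [-125, 0, 0, 0, 0], [-125, -30, 0, 0, 0], [-125, -60, 0, 0, 0], [-125, -60, 0, 0, 0]]]}}

```text
time_s: 8.7
ee_pos: [0.4297, 0.0368, 0.251]
tool_rot: [-73.2, 89.8, -153.2]
contact_force: [0.6, -0.4, -0.6]
grip_width: 0.0855
```

Run:
```python
from go import *
info()
for n in("wrist","side","top"):
    im,d=r.capture(n);c,Rw,o=cam(n,s)
    cv2.imwrite(f"pics/{n}7.png",im if n=="wrist" else cv2.resize(im[130:270,200:380] if n=="side" else im[100:230,250:400],None,fx=4,fy=4))
    y=cv2.inRange(hsv(im),(20,120,80),(35,255,255));k,l,st,ce=cv2.connectedComponentsWithStats(y);i=1+np.argmax(st[1:,4])
    v,u=np.nonzero(cv2.erode((l==i).astype(np.uint8),np.ones((5,5))));P=dpts(c,Rw,o,np.c_[u,v],d)
    w=np.linalg.svd(P-P.mean(0),full_matrices=False)[2][2];print(n,"slope",np.degrees(np.arccos(abs(w[2]))),P[:,2].min(),P[:,2].max())
    if n=="side":
      old=np.load("pics/side0.npz")
      for I in (old['im'],im):
        g=cv2.inRange(hsv(I),(45,80,30),(85,255,255));g[:160]=0;M=cv2.moments(g);print("green",M['m10']/M['m00'],M['m01']/M['m00'],M['m00']/255)
```

```text
t 8.7 ee [0.4297 0.0368 0.251 ] box [-124.8   83.2] hd 10.08 turn 0.001 axis [-0.003 -0.001 -1.   ] F [ 0.56 -0.41 -0.6 ] qd 3.12
wrist slope 24.37197187185302 0.1300993987655364 0.17893186704158864
side slope 24.444258849350472 0.13233249689293802 0.17819719754923757
green 316.27272727272725 177.5818181818182 55.0
green 316.3968253968254 177.76190476190476 63.0
top slope 24.535733301188287 0.12943189408553257 0.18015637314767985
```

View pics/side7.png

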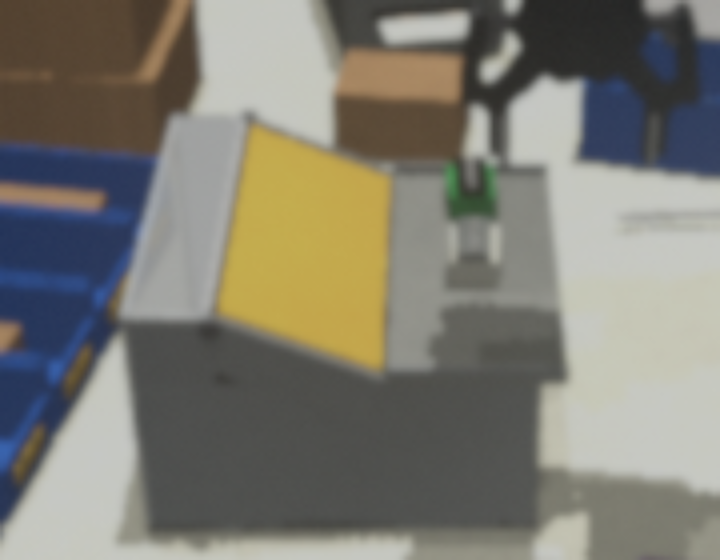

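View pics/wrist7.png

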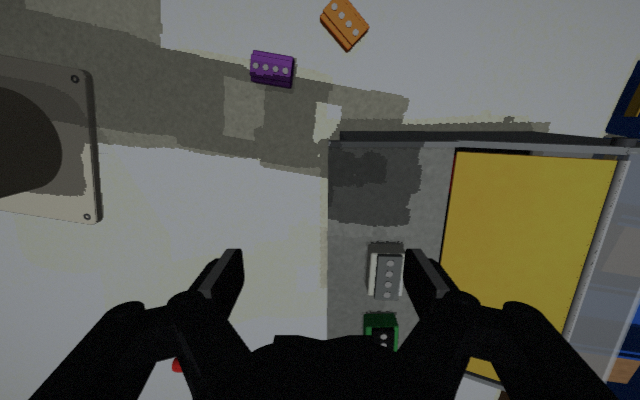

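The flap is shut, at 24.4° of slope in all three views. The ledge holds only white and green, both where they started, and the hand is clear.

```bash
python3 -c "
from cell import r
print(r.hand_in())"
```

```text
the job is handed in; nothing more can be done
None
```

The red relay is in the reject box, the flap is shut, and I handed the job in at about 8.9 s. The hand-in gave no verdict.

With the tool pointing down and the jaws lined up with the push direction, the front finger opened the flap. The rear finger then slid the relay about 75 mm along the ledge and over the lip. I backed the hand out along the same path and lifted it clear.

- **Relay:** it lay flat on the box floor before I withdrew, with its top at z = 0.034 m, about 110 mm below the lip at its centre. I could not see it after the flap shut.
- **Flap:** after withdrawal its slope was 24.4–24.5° in all three cameras, against 24° when shut.
- **Green and white relays:** green moved less than 1 pixel in the side view. White was judged by eye only and looked unmoved.
- **Forces:** the wrist read at most about 7 N at the ends of moves, mostly from the flap spring. The force on the relay alone was not measured.
- **Bench items:** I did not measure them again afterwards, but the hand's path stayed clear of them.

One check disagreed: the first top-view estimate of the lip was 3 mm off the wrist-camera reading. I corrected it before pushing.

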